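# Wedge the sagging roller track up to its height line

### The arm

A 6-joint arm with a two-finger parallel gripper is mounted at the origin on a cart in front of the work surface, level with it; the furniture and walls round the work are solid. World frame = base frame: x ahead of the robot, y to its left, z up, the work surface at z = 0. Lengths are in m, angles in rad, forces in N, time in s.
With the tool pointing down it reaches from about 0.35 to 0.85 m from the base axis. Payload 8.1 kg.
Tool frame: the origin (TCP) lies on the centre line of the jaws, within the pads' length; the fingertips stand 11 mm ahead of it and the grasp point (between the pads) lies 8 mm behind it; z points along the fingers, y is the line along which they close (so a half turn about z gives the same grasp; the last joint's range is limited). The gripper opens to 85 mm and grips with 20 to 120 N. Pads are 22 mm wide; open, the fingers measure 114 mm over their backs; the gripper's body (76 mm by 85 mm) begins 54 mm behind the grasp point. The pads swing forward as they close: fully open they stand 13 mm farther back than shut.
Start: joints at [-1.26, 0.13, 1.488, -0, 1.523, -0.085], TCP at [0.231, -0.554, 0.242] pointing down, gripper open.
Joint ranges: [-2.96, 2.96], [-0.89, 2.26], [0.02, 2.5], [-1.34, 4.48], [0, 2.73], [-2.66, 2.66]. Speed limits (rad/s): [2.39, 2.39, 2.79, 3.14, 3.14, 3.14].

### API

Orientations are given as a unit quaternion [x, y, z, w].
In Python, from station import manip gives the robot as it stands. The module is installed in compiled form; this text tells all that it offers. Calls block until the motion is done:
- manip.movep(position, orientation): joint-space move of the TCP to a pose.
- manip.movel(position, rotation=None, max_speed=0.15): straight line of the TCP; rotation=None keeps the orientation; max_speed is the mean speed in m/s.
- manip.move_j(angles): joint-space move.
- manip.open() and manip.grab(): open the fingers fully, or close them until they stop; the grip force is fixed at half the most.
- manip.sleep(seconds).
- manip.ik(position, orientation): joint angles nearest the present ones, or None.
- manip.read_camera(name): name is "scene" or "top" or "wrist"; returns a dict with "frame" (420x560x3 uint8, red, green, blue), "camera_matrix" (3x3 intrinsics, pixels), "rvec" (rotation vector, rad) and "tvec" (3), from world to camera coordinates, as OpenCV has them. Camera axes: x right, y down, z forward; pixel columns grow to the right and rows downward; lengths in m; the calibration is good to about 2 mm. A picture is of the moment at which its call begins. There is no depth.
A pose or a line that the arm cannot do raises manip.PlanningError and nothing moves.
- manip.sign_off(): hands the job in; it is judged then, once.
Readings, each from a call of its own:
- manip.get_time_s(): time.
- manip.get_joints(): joint angles.
- manip.get_joint_velocities(): joint speeds.
- manip.get_joint_torque(): joint torques, N m.
- manip.get_ee_pos(): TCP position.
- manip.get_tool_rot(): TCP orientation.
- manip.get_wrist_force(): force on the tool from outside, world axes, zero at the start.
- manip.get_ft_torque(): the same for the moment, N m.
- manip.get_grip_width(): opening from 0.0 (shut) to 1.0 (fully open).
- manip.get_grip_force(): force on a finger pad.
Only numpy, scipy, OpenCV 4.12 (cv2) and the standard library are available. Lean on these libraries where they do the work, as an engineer would, in place of code of your own. Each camera call takes 0.05 s, during which the arm holds its last target. There are 200 camera calls.

### The job

The free end of the small roller track has sunk below its height line. Take the orange wedge, slide its thin end along the guide channel under the track's bearer bar and push it in until the yellow pointer is up at the red line and the bar is wedged snugly against its keeper caps, but do not force it and do not lift the track by hand. Let go with the wedge lying flat and holding the track there, and leave the other things alone.

Things in the scene. Friction and masses are not known exactly. Their poses are not given: they have to be found in the camera images.
- wedge: Loose orange plastic shim wedge, 0.16 kg, lying sole down. Origin on the sole below the middle of its grip, +x to the thin toe, z up. 40 mm wide (last 14 mm of the toe 26 mm). Toe edge 5 mm high at x = +150 mm; the ramp climbs 1 in 5 back to 29 mm high at x = +28 mm; the heel is 29 mm high and ends at x = -27 mm. Slippery sole; driven under load it stays when let go.
- wedge_toe (a point): middle of the wedge's toe edge, on the sole (wedge x = +150 mm)
- wedge_grip (a point): in the wedge's upstanding grip block, 40 mm above the sole; the block is 44 mm long, 40 mm wide across y, top 54 mm above the sole; take it from above across its width
- track_stand: Blue stand of the track, fixed to the table. Origin on the channel's centre line below the bearer bar, +x = push direction of the wedge (along the track to its hinge), +y left of that, z up. Its levelling feet put the origin 3 to 9 mm above the table, different each time; the wedge slides on the table itself. Posts at y = +-63 mm hold the bar's ends, 48 mm high; the stand ends at x = +212 mm.
- channel_mouth (a point): middle of the channel's flared mouth (stand x = -45 mm, about 64 mm wide). Behind it two low steel guide cheeks, tops 8 mm above the stand's origin, run from x = -28 to +32 mm, 46 mm apart: 3 mm room on each side of the wedge. The whole stand is 180 mm wide over its feet
- track: Short aluminium roller track with five grey rollers, 0.65 to 1.05 kg, hinged to the stand at its far end (this origin, stand x = +185 mm), free to rise. Pushing the wedge takes about 3 to 6 N while it lifts the track. The track alone bears on the wedge with at most 7.5 N; snug is over 9 N between wedge and track, over 32 N is forced and overstrains it.
- bearer (a point): middle of the underside of the round steel bearer bar, 16 mm thick, that crosses the channel at the track's near end (stand x = 0). Track down: 8 mm above the stand's origin; at the red line: 16 mm above it
- keeper_left (a point): underside of the left steel keeper cap (a like one is on the right post): the fixed stop that the top of the bar meets just as the pointer reaches the red line. From there the push climbs steeply, about 6 N for each further mm of wedge; a push of 12 to 16 N, not bearing down on the table, is snug
- pointer (a point): tip of the yellow pointer blade on the bar's left end, before the gauge plate; track down, it is 9 mm below the red line
- red_line (a point): the red line on the left (outer) face of the white gauge plate, fixed to the stand beside the left post (y = +67 mm, x = -46 to -16 mm, top 54 mm above the stand's origin), level with the pointer's tip when the track is up
- teal_stapler: teal desk stapler, 131 mm long; a bystander
- green_box: small dark green product carton, 56x80x30 mm; a bystander
- label_roll: white roll of labels standing on its flat end, 69 mm across, 52 mm high; a bystander
- blue_marker: white marker pen with blue cap, 135 mm; a bystander
- red_pouch: red padded pouch, 130x100x37 mm; a bystander
- blue_white_box: small white and blue product carton, 61x60x36 mm; a bystander

How it is judged:
By the outcome, as a careful person would: the job done as asked, in the order asked, and still so for the second after the job is handed in, with the robot touching nothing.
It also fails if it takes over 58 s, if anything falls off the work surface, if the arm or the gripper's body presses on something with over 40 N, if the wrist force passes 120 N, or if a joint passes its speed limit or range.

## Working session

There is one attempt and no reset: what is moved stays moved. The work goes in short steps, each a Python script; the robot and the scene stay as the last script left them, time stands still between calls to the robot, and variables do not carry over. Pictures are saved under pics/ and viewed, at most 10 in all, crops included, and the job is handed in when it is done.

```bash
mkdir -p pics; cat > h.py <<'E'
import numpy as np, cv2
from station import manip
def cam(n):
    d=manip.read_camera(n); np.savez(f'{n}.npz',**d); return d
def ray(d,uv):
    R=cv2.Rodrigues(np.array(d['rvec'],float))[0]; t=np.array(d['tvec'],float).ravel()
    v=R.T@np.linalg.inv(d['camera_matrix'])@np.array([uv[0],uv[1],1.]); return -R.T@t, v
def onz(d,uv,z):
    c,v=ray(d,uv); return c+v*(z-c[2])/v[2]
def proj(d,p):
    return cv2.projectPoints(np.array(p,float).reshape(-1,3),np.array(d['rvec'],float),np.array(d['tvec'],float),np.array(d['camera_matrix'],float),None)[0].reshape(-1,2)
E
python3 - <<'E'
from h import *
for n in('scene','top'):
    d=cam(n); print(n,ray(d,(280,210)),d['camera_matrix'][0,0])
    cv2.imwrite(f'pics/{n}0.png',cv2.resize(d['frame'][:,:,::-1],(784,588)))
print(manip.get_tool_rot(),manip.get_time_s())
E
```

```text
scene (array([0.03115298, 0.76286012, 0.80602715]), array([ 0.47653365, -0.4544612 , -0.75274025])) 458.6210947407154
top (array([0.32615728, 0.284465  , 1.00952755]), array([ 0.19916482,  0.01695941, -0.97989589])) 384.8694682428074
[ 9.80479168e-01  1.96621169e-01 -8.35699851e-05 -8.43041421e-04] 0.1
```

View pics/scene0.png

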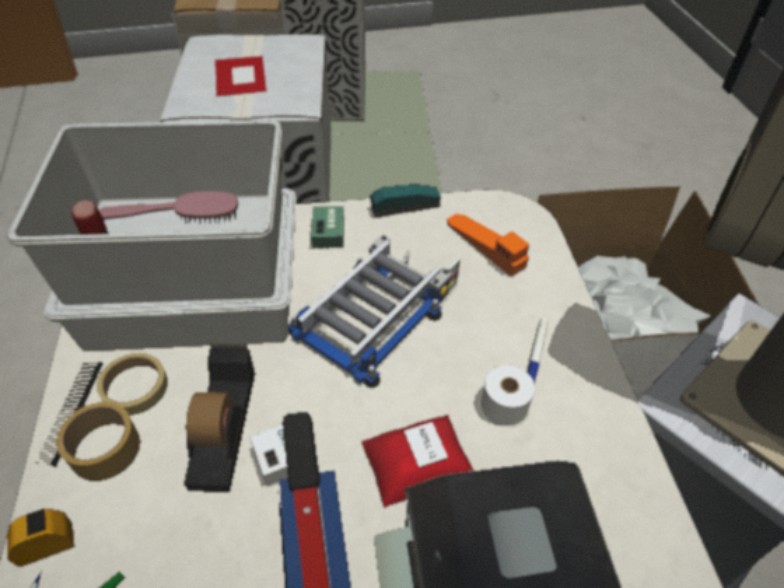

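View pics/top0.png

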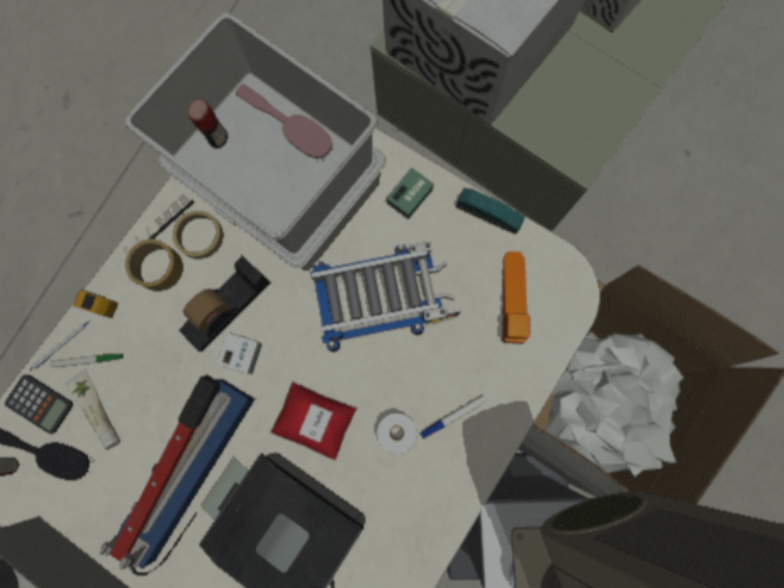

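The scene view shows the track at about (375,305) with the wedge at (490,240). In the top view the wedge runs from toe (514,254) to grip (516,326), and the channel mouth faces right at about (445,280). I'll zoom in and take rough positions.

```bash
python3 - <<'E'
from h import *
d=dict(np.load('top.npz')); s=dict(np.load('scene.npz'))
for n,uv,z in(('toe',(514,254),.0),('grip',(516,326),.054),('mouthish',(442,285),.02),('hinge end',(318,302),.03)):
    print(n,onz(d,np.array(uv)/1.4,z).round(4))
print('scene grip',onz(s,np.array((513,245))/1.4,.054).round(3))
a=cv2.resize(d['frame'][160:260,210:390,::-1],(800,444),interpolation=cv2.INTER_CUBIC)
b=cv2.resize(s['frame'][140:280,200:390,::-1],(800,589),interpolation=cv2.INTER_CUBIC)
cv2.imwrite('pics/top1.png',a);cv2.imwrite('pics/sc1.png',b)
E
```

```text
toe [0.6016 0.0648 0.    ]
grip [0.4547 0.0828 0.054 ]
mouthish [0.5412 0.2074 0.02  ]
hinge end [0.5149 0.4394 0.03  ]
scene grip [0.451 0.084 0.054]
```

View pics/top1.png

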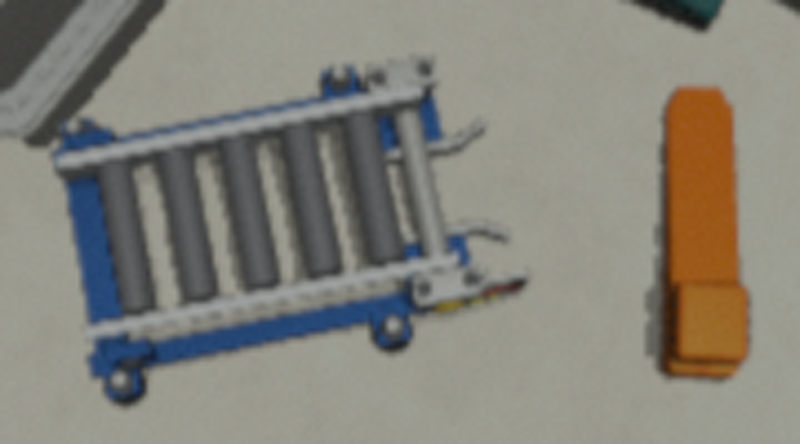

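The zoomed top view shows the bar from crop (405,105) to (435,255), the flared mouth at (483,125)/(505,238), the gauge at (480,300), the wedge toe at (701,88) and the grip top at (712,323). Next I want a wrist-camera look at both objects.

```bash
python3 - <<'E'
from h import *
from scipy.spatial.transform import Rotation as R
d=dict(np.load('top.npz'))
f=lambda u,z:onz(d,(np.array(u)+.5)/4.444+np.array((210,160))-.5,z)
toe=f((701,88),.0025);gr=f((712,323),.054);b1=f((405,105),.03);b2=f((437,255),.03)
print(toe,gr,b1,b2,'ang',np.arctan2(*(toe-gr)[1::-1]),np.linalg.norm((toe-gr)[:2]))
w=cam('wrist');c,v=ray(w,(280,210));T=R.from_quat(manip.get_tool_rot())
print('cam in tool',T.inv().apply(c-manip.get_ee_pos()),T.inv().apply(v),w['camera_matrix'][0,0])
E
```

```text
[0.60652817 0.06437383 0.0025    ] [0.45603918 0.07958689 0.054     ] [0.59506601 0.24473599 0.03      ] [0.50430525 0.22985871 0.03      ] ang -0.10074862355673628 0.15125598696677078
cam in tool [ 0.06972951 -0.00067005 -0.13095575] [-0.29057476  0.02743631  0.95695357] 357.0493703744794
```

```bash
cat >> h.py <<'E'
from scipy.spatial.transform import Rotation as Rn
def quat(yaw): # tool down, tool x at yaw
    return (Rn.from_euler('z',yaw)*Rn.from_euler('x',np.pi)).as_quat()
E
python3 - <<'E'
from h import *
manip.movep([.555,.215,.15],quat(1.73)); print(manip.get_time_s(),manip.get_ee_pos())
d=cam('wrist'); cv2.imwrite('pics/w1.png',cv2.resize(d['frame'][:,:,::-1],(800,600),interpolation=cv2.INTER_CUBIC))
E
```

```text
3.1 [0.55540213 0.21419047 0.15012393]
```

View pics/w1.png

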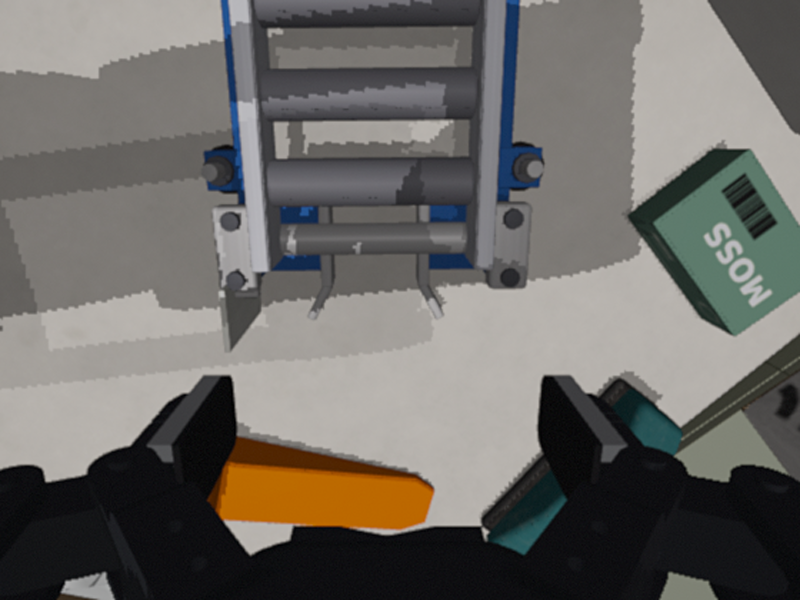

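The wrist view is clear. It shows the bar across at (285..468,238), the cheek inner edges at about (332,265) and (418,265), the mouth tips at (315,316)/(438,316) and the cap bolts at (230,221),(235,280),(513,217),(511,277).

```bash
python3 - <<'E'
from h import *
d=dict(np.load('wrist.npz'))
f=lambda u,z:onz(d,(np.array(u)+.5)/1.4286-.5,z)
for n,a,b,z in(('tips',(315,316),(438,316),.012),('cheek',(332,265),(418,265),.014),('cheekfar',(331,210),(419,210),.014),('bar',(285,238),(468,237),.024),('bolts far',(230,221),(513,217),.06),('bolts near',(235,280),(511,277),.06),('stand plate front',(270,269),(480,267),.012)):
    A,B=f(a,z),f(b,z); v=B-A
    print(n,((A+B)/2).round(4),'w',np.linalg.norm(v).round(4),'push yaw',(np.arctan2(v[1],v[0])+np.pi/2).round(4))
# ncc-free check: top edge line of bar + gauge
for u,z in(((228,350),.03),((255,318),.06),((224,290),.06)): print('gauge',u,f(u,z).round(4))
E
```

```text
tips [0.5529 0.1928 0.012 ] w 0.0685 push yaw 1.7294
cheek [0.5476 0.2219 0.014 ] w 0.0462 push yaw 1.7294
cheekfar [0.5431 0.2509 0.014 ] w 0.0458 push yaw 1.7294
bar [0.546  0.2385 0.024 ] w 0.0932 push yaw 1.7349
bolts far [0.5423 0.2525 0.06  ] w 0.1227 push yaw 1.7435
bolts near [0.547  0.2262 0.06  ] w 0.1236 push yaw 1.7406
stand plate front [0.5478 0.2198 0.012 ] w 0.1138 push yaw 1.7391
gauge (228, 350) [0.4775 0.1677 0.03  ]
gauge (255, 318) [0.4965 0.1993 0.06  ]
gauge (224, 290) [0.4815 0.2104 0.06  ]
```

```bash
python3 - <<'E'
from h import *
w=dict(np.load('wrist.npz'));t=dict(np.load('top.npz'))
for u in((487,523),(620,378),(682,430)): print('stapler',onz(w,np.array(u)/1.4286,.03).round(3))
print('table px',proj(t,[[.58,.03,0],[.584,.005,0],[.584,-.03,0]])*1.4)
g=np.array([.4560,.0796]);yaw=-.1007
print(proj(t,[[*g,.054]])*4.444/1.4*1.4-np.array([210,160])*4.444)
manip.movep([*g,.12],quat(yaw));f0=np.array(manip.get_wrist_force());print(manip.get_time_s(),f0)
manip.movel([*g,.031],max_speed=.08);print(manip.get_ee_pos(),manip.get_wrist_force())
manip.grab();print(manip.get_time_s(),manip.get_grip_width(),manip.get_grip_force(),manip.get_ee_pos(),manip.get_wrist_force(),manip.get_ft_torque())
d=cam('scene');cv2.imwrite('pics/s2.png',cv2.resize(d['frame'][110:250,230:420,::-1],(800,589),interpolation=cv2.INTER_CUBIC))
E
```

```text
stapler [0.636 0.082 0.03 ]
stapler [0.687 0.185 0.03 ]
stapler [0.73 0.16 0.03]
table px [[533.11514876 264.23636029]
 [546.0851438  261.74422774]
 [564.51064613 261.08448755]]
[[710.2597248 321.3481973]]
4.5833 [ 0.57644275  0.49186661 -0.06802309]
[0.45661495 0.0796304  0.03165172] [-0.43929568 -0.58618285  1.19088181]
6.3333 0.46406107634389304 61.01731773465872 [0.45648353 0.07965224 0.03150504] [-0.22725943 -0.19541711  3.76025302] [ 0.07223393  0.10877616 -0.02241847]
```

View pics/s2.png

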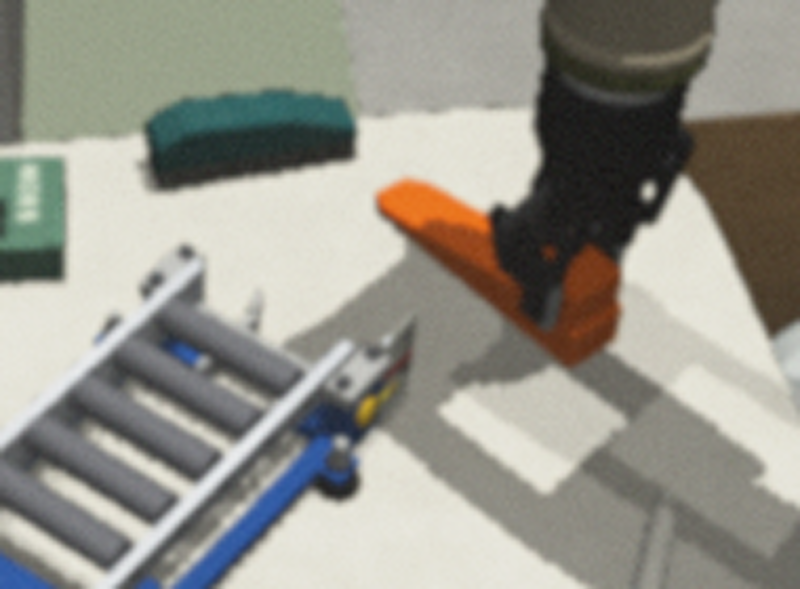

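The wrist force and the picture both show the wedge gripped squarely across its block, with the toe free. Next I lift, turn and lower it in front of the mouth.

```bash
cat >> h.py <<'E'
C=np.array([.5450,.2385]);YAW=1.738
ex=np.array([np.cos(YAW),np.sin(YAW)])
def P(sx,z): return [*(C+sx*ex),z]
def F(): 
    f=np.array(manip.get_wrist_force()); return round(float(-f[:2]@ex),2),round(float(f[2]),2)
E
python3 - <<'E'
from h import *
p=np.array(manip.get_ee_pos());manip.movel([p[0],p[1],.12],max_speed=.15)
manip.sleep(.2);print(manip.get_time_s(),manip.get_wrist_force(),manip.get_grip_width())
manip.movep(P(-.212,.12),quat(YAW));manip.sleep(.2);print('air',F(),manip.get_ft_torque())
manip.movel(P(-.212,.040),max_speed=.1)
for z in (.036,.034,.033,.032,.0315):
    manip.movel(P(-.212,z),max_speed=.03);print(z,np.round(manip.get_ee_pos(),4),F())
print(manip.get_time_s())
d=cam('top');cv2.imwrite('pics/t2.png',cv2.resize(d['frame'][150:250,270:410,::-1],(800,571),interpolation=cv2.INTER_CUBIC))
E
```

```text
7.325 [-0.02618326 -0.50517559 -1.22272416] 0.45919865024882334
air (-0.37, -1.9) [-0.01344685 -0.01809443 -0.01675038]
0.036 [0.5804 0.0295 0.0362] (0.57, -1.12)
0.034 [0.5802 0.0295 0.0339] (-0.54, -1.93)
0.033 [0.5802 0.0295 0.0329] (0.23, -1.98)
0.032 [0.5802 0.0295 0.0319] (-0.06, -1.44)
0.0315 [0.5804 0.0295 0.0316] (-0.32, -1.16)
11.45
```

View pics/t2.png

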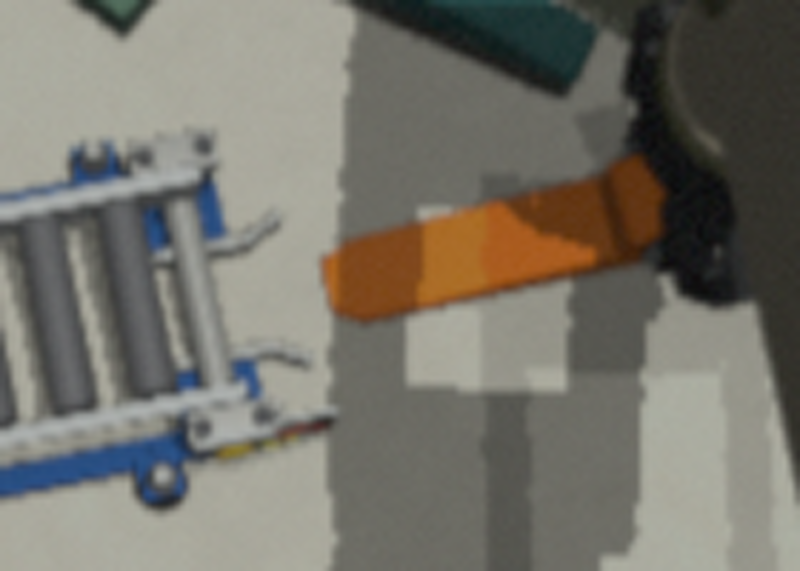

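The toe is ahead of the mouth at crop (328,288), with the mouth tips' midpoint at (293,289), but the wedge looks slightly skewed. I'll compare it with the projected outline.

```bash
python3 - <<'E'
from h import *
d=dict(np.load('top.npz'))
o=np.array(manip.get_ee_pos())[:2];q=manip.get_tool_rot();x=Rn.from_quat(q).apply([1,0,0]);print('tool yaw',np.arctan2(x[1],x[0]))
k=800/140;cr=lambda p:((proj(d,p)+.5-np.array([270,150]))*k-.5).round(0)
def W(px,py,pz,yaw):
    e=np.array([np.cos(yaw),np.sin(yaw)]);n=np.array([-e[1],e[0]]);return [*(o+px*e+py*n),pz]
pts=[(.15,.013,.004),(.15,-.013,.004),(.136,.02,.004),(.136,-.02,.004),(.028,.02,.029),(.028,-.02,.029)]
for y in(YAW,YAW+.05,YAW-.05): print(y,cr([W(*p,y) for p in pts]).tolist())
S=lambda sx,sy,z:[*(C+sx*ex+sy*np.array([-ex[1],ex[0]])),z]
print('stand: tips,bar ends',cr([S(-.045,.032,.012),S(-.045,-.032,.012),S(0,.046,.024),S(0,-.046,.024),S(.185,.05,.03)]).tolist())
a=cv2.cvtColor(d['frame'],cv2.COLOR_RGB2HSV);m=cv2.inRange(a,(3,160,60),(22,255,255));m[:, :320]=0;m[:,400:]=0;m[:150]=0;m[215:]=0
M=m[:,335:370]
for c in range(326,384,4):
    r=np.where(m[:,c])[0]; print(c,(r.min(),r.max()) if len(r) else None,end=' ')
E
```

```text
tool yaw 1.7379486132504072
1.738 [[330.0, 311.0], [318.0, 257.0], [363.0, 319.0], [344.0, 237.0], [602.0, 261.0], [581.0, 177.0]]
1.788 [[336.0, 326.0], [321.0, 273.0], [369.0, 332.0], [346.0, 252.0], [605.0, 263.0], [579.0, 181.0]]
1.688 [[326.0, 295.0], [316.0, 242.0], [358.0, 305.0], [343.0, 223.0], [599.0, 258.0], [582.0, 174.0]]
stand: tips,bar ends [[305.0, 354.0], [275.0, 222.0], [217.0, 398.0], [175.0, 206.0], [-183.0, 485.0]]
326 None 330 (np.int64(193), np.int64(204)) 334 (np.int64(192), np.int64(205)) 338 (np.int64(191), np.int64(204)) 342 (np.int64(190), np.int64(203)) 346 (np.int64(189), np.int64(202)) 350 (np.int64(188), np.int64(201)) 354 (np.int64(186), np.int64(200)) 358 (np.int64(185), np.int64(199)) 362 (np.int64(184), np.int64(199)) 366 (np.int64(184), np.int64(198)) 370 (np.int64(183), np.int64(197)) 374 (np.int64(182), np.int64(196)) 378 (np.int64(178), np.int64(195)) 382 (np.int64(178), np.int64(192))
```

The outline matches to about 2 mm and 1°, so I'll slide it in while watching the forces.

```bash
cat >> h.py <<'E'
def F3(n=4):
    fs=[]
    for _ in range(n):
        fs.append(manip.get_wrist_force()); manip.sleep(.02)
    f=np.mean(fs,0); ey=np.array([-ex[1],ex[0]])
    return np.round([-f[:2]@ex,f[:2]@ey,f[2]],2)   # resistance, lateral, vertical
E
python3 - <<'E'
from h import *
print(F3())
for sx in np.arange(-.20,-.125,.01):
    manip.movel(P(sx,.0315),max_speed=.04);f=F3();print(round(sx,3),f,np.round(manip.get_ft_torque(),2),round(manip.get_time_s(),1))
    if f[0]>6 or abs(f[1])>6: break
E
```

```text
[ 0.37  0.14 -0.93]
-0.2 [-0.53 -0.03 -0.4 ] [ 0.05  0.08 -0.01] 12.1
-0.19 [-0.26  0.27  0.2 ] [ 0.11  0.05 -0.01] 12.6
-0.18 [-0.88 -0.25  0.51] [ 0.15  0.06 -0.02] 13.0
-0.17 [-0.95  0.22  0.85] [ 0.18  0.12 -0.01] 13.5
-0.16 [-1.29  0.12  1.95] [0.15 0.09 0.01] 13.9
-0.15 [-1.09 -0.1   2.19] [0.22 0.07 0.02] 14.4
-0.14 [-1.22  0.29  2.31] [0.18 0.02 0.04] 14.9
-0.13 [-1.23  0.39  2.3 ] [ 0.19  0.09 -0.02] 15.3
```

```bash
python3 - <<'E'
from h import *
sx=-.13
while sx<-.07:
    sx+=.004
    manip.movel(P(sx,.0318),max_speed=.04);f=F3(3);print(round(sx,3),f,np.round(manip.get_ee_pos()[2],4),round(manip.get_time_s(),1))
    if f[0]>6.5 or abs(f[1])>6: break
E
```

```text
-0.126 [-0.93 -0.02  0.1 ] 0.0316 15.7
-0.122 [-0.22  0.81 -0.87] 0.0316 15.9
-0.118 [-0.02  0.03 -1.47] 0.0316 16.2
-0.114 [ 0.22 -0.21 -1.5 ] 0.0318 16.6
-0.11 [-0.44 -0.57 -1.83] 0.0318 16.9
-0.106 [-0.1  -0.24 -2.05] 0.0318 17.1
-0.102 [ 0.01 -0.3  -2.22] 0.0318 17.4
-0.098 [-0.44  0.49 -1.64] 0.0318 17.8
-0.094 [ 0.01 -0.25 -2.38] 0.0317 18.1
-0.09 [ 1.96 -0.32 -3.74] 0.0317 18.4
-0.086 [ 1.97 -0.66 -3.54] 0.0317 18.6
-0.082 [ 1.34 -0.52 -3.79] 0.0317 18.9
-0.078 [ 1.63 -1.09 -4.2 ] 0.0317 19.2
-0.074 [ 1.19 -0.66 -4.38] 0.0317 19.6
-0.07 [ 1.16 -0.32 -4.46] 0.0318 19.9
```

```bash
python3 - <<'E'
from h import *
sx=-.07
while sx<-.040:
    sx+=.004 if sx<-.0585 else .0007
    manip.movel(P(sx,.0315),max_speed=.03);f=F3(4);print(round(sx,4),f,np.round(manip.get_ee_pos()[2],4),round(manip.get_time_s(),1))
    if f[0]>10 or abs(f[1])>7: break
d=cam('scene');cv2.imwrite('pics/s3.png',cv2.resize(d['frame'][170:240,260:355,::-1],(800,589),interpolation=cv2.INTER_CUBIC))
E
```

```text
-0.066 [ 2.13  0.21 -3.55] 0.0316 20.2
-0.062 [ 1.63 -0.46 -3.15] 0.0316 20.6
-0.058 [ 1.58 -0.31 -2.35] 0.0316 20.9
-0.0573 [ 3.75  0.29 -1.8 ] 0.0316 21.2
-0.0566 [ 5.05 -0.09 -1.51] 0.0316 21.5
-0.0559 [ 4.88 -0.29 -1.5 ] 0.0316 21.9
-0.0552 [ 4.5  -0.3  -1.18] 0.0316 22.2
-0.0545 [ 4.74  0.05 -0.82] 0.0316 22.5
-0.0538 [ 4.76 -0.25 -0.58] 0.0316 22.8
-0.0531 [ 5.92 -0.01  0.08] 0.0316 23.1
-0.0524 [ 8.05  0.2  -0.15] 0.0315 23.4
-0.0517 [10.89 -0.06  0.49] 0.0316 23.8
```

View pics/s3.png

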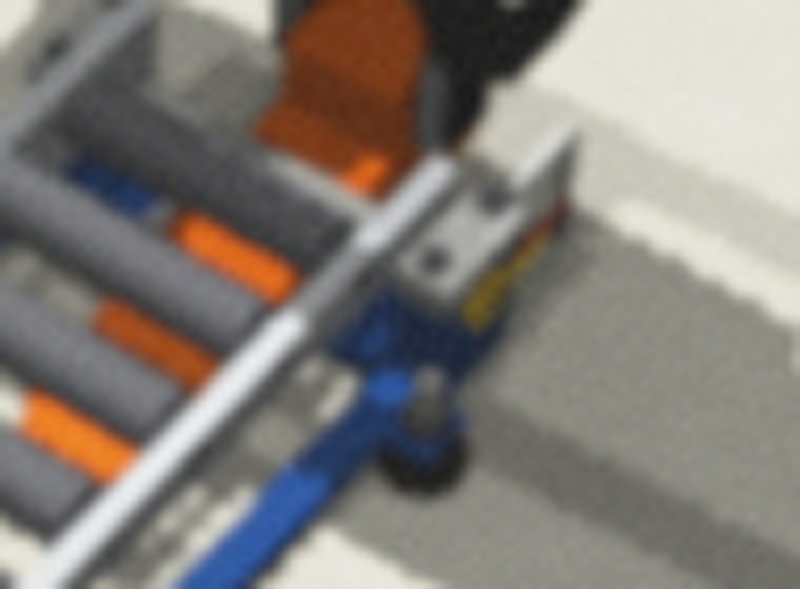

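The yellow pointer blade now runs up to the red line at about (555,215), and the push has started its steep climb from 5 N to 10.9 N where geometry predicted. Another half millimetre or so should be snug.

```bash
python3 - <<'E'
from h import *
sx=-.0517
while sx<-.049:
    sx+=.0003
    manip.movel(P(sx,.0316),max_speed=.02);manip.sleep(.1);f=F3(8);print(round(sx,4),f,round(manip.get_time_s(),1))
    if f[0]>13.2: break
p=np.array(manip.get_ee_pos())
manip.open();manip.sleep(.3);print(F3(),manip.get_grip_width(),p)
manip.movel([*manip.get_ee_pos()[:2],.16],max_speed=.1)
manip.movep(P(-.04,.20),quat(YAW))
d=cam('wrist');cv2.imwrite('pics/w4.png',cv2.resize(d['frame'][:,:,::-1],(800,600),interpolation=cv2.INTER_CUBIC))
print(manip.get_time_s(),manip.get_wrist_force())
E
```

```text
-0.0514 [11.9   0.   -0.21] 24.3
-0.0511 [13.32 -0.19 -0.24] 24.8
[ 0.76  0.22 -0.03] 1.0019087359007797 [0.55383243 0.1863913  0.03154461]
27.425 [-0.28724203 -0.94218254 -1.06165857]
```

View pics/w4.png

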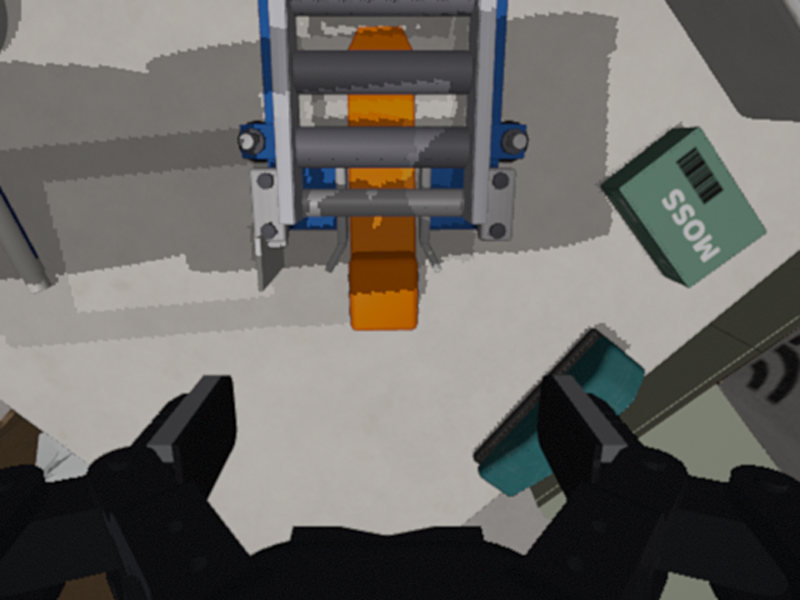

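The wedge sits straight in the channel, released, with its grip at (383,290) and the bystanders where they were. One last check for backward slip before signing off.

```bash
python3 - <<'E'
from h import *
w=dict(np.load('wrist.npz'))
p=C-.0511*ex
k=lambda a,z:((proj(w,[*(p+a*ex),z])+.5)*1.4286-.5).round(1).tolist()
print('block rear top',k(-.022,.054),'front top',k(.022,.054),'heel end',k(-.027,.029),'toe',k(.15,.003))
d=cam('scene');cv2.imwrite('pics/s5.png',cv2.resize(d['frame'][170:240,260:355,::-1],(800,589),interpolation=cv2.INTER_CUBIC))
E
```

```text
block rear top [[383.8, 331.6]] front top [[383.7, 257.5]] heel end [[383.8, 325.2]] toe [[383.8, 24.8]]
```

View pics/s5.png

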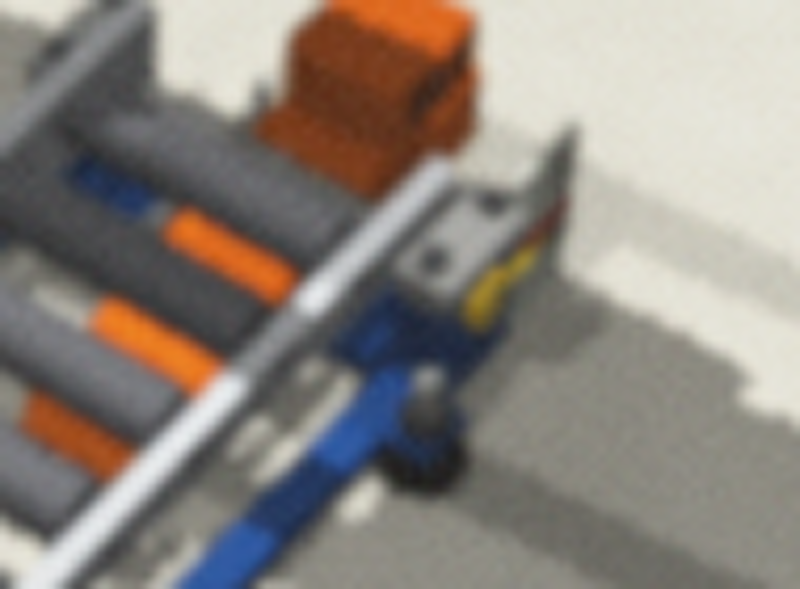

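The pointer tip meets the red line at about (545,225), and the wedge's heel and toe sit within 1–2 mm of where they were released (328 seen against 331 predicted), so it didn't slip back. I'm handing in.

```bash
python3 -c "
from station import manip
print(manip.sign_off(),manip.get_time_s())"
```

```text
the job is handed in; nothing more can be done
the job is handed in; nothing more can be done
```

The wedge is driven in to a 13.3 N push (snug is 12 to 16 N), released flat and holding the track with the pointer at the red line; the job is handed in at about 27.5 s, with no verdict shown.

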